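# Find the fullest coin tin by weight

## Task

The three closed coin tins look alike, but one is much heavier: find it by feel. Lift the tin on the red coaster a few centimetres and hold it there for a second to heft it, then in the same way the one on the white coaster, then the one on the green, setting each back upright on its own coaster, never dropping one and leaving everything else where it is. Then hold the heaviest tin up, upright and still, with its base at least 15 cm above the table, and finish while still holding it (if it is the last one hefted, it need not be set down first), with the other two standing on their own coasters.

Things in the scene. Friction and masses are not known exactly. Their poses are not given: they have to be found in the camera images.
- tin_1: closed round brass-coloured coin tin with a coin slot in its flat lid, 58 mm in diameter, 80 mm tall, smooth and upright, standing on one of the coasters. Origin: centre of its underside; z up. The three look the same; two weigh 0.2 to 0.3 kg, one 0.54 to 0.66 kg, and any of the three names may be on any coaster
- tin_2: closed round brass-coloured coin tin with a coin slot in its flat lid, 58 mm in diameter, 80 mm tall, smooth and upright, standing on one of the coasters. Origin: centre of its underside; z up. The three look the same; two weigh 0.2 to 0.3 kg, one 0.54 to 0.66 kg, and any of the three names may be on any coaster
- tin_3: closed round brass-coloured coin tin with a coin slot in its flat lid, 58 mm in diameter, 80 mm tall, smooth and upright, standing on one of the coasters. Origin: centre of its underside; z up. The three look the same; two weigh 0.2 to 0.3 kg, one 0.54 to 0.66 kg, and any of the three names may be on any coaster
- coaster_red: red round plastic coaster, 90 mm in diameter, 4 mm thick, fixed to the table; a tin stands centred on it at the start. Origin: centre of its underside, on the table
- coaster_white: white round plastic coaster, 90 mm in diameter, 4 mm thick, fixed to the table; a tin stands centred on it at the start. Origin: centre of its underside, on the table
- coaster_green: green round plastic coaster, 90 mm in diameter, 4 mm thick, fixed to the table; a tin stands centred on it at the start. Origin: centre of its underside, on the table
- roll_1: loose small pale bread roll, 44 mm in diameter, 31 mm tall; origin under its centre. Leave it where it is
- roll_2: loose small pale bread roll, 44 mm in diameter, 31 mm tall; origin under its centre. Leave it where it is
- roll_3: loose small pale bread roll, 44 mm in diameter, 31 mm tall; origin under its centre. Leave it where it is
- bowl: loose open wooden bowl, 150 mm across, 50 mm tall; origin under its centre. Leave it where it is
- candlestick: loose small brass candlestick, 68 mm across the foot, 85 mm tall; origin under its centre. Leave it where it is
- bell: loose copper hand bell, 60 mm across, 92 mm tall; origin under its centre. Leave it where it is
- dish: loose brown terracotta dish on a foot, 66 mm across, 26 mm tall; origin under its centre. Leave it where it is
- book: loose closed red book lying flat, 130 x 90 mm, 24 mm thick; origin under its centre, long side along its x. Leave it where it is
Things that resemble listed ones, but are neither listed nor needed, are in the scene too. What is shaped like the tin_2 but turquoise is not meant.

How it is judged:
By the outcome, as a careful person would: the job done as asked, in the order asked, and still so for the second after the job is handed in, while the arm keeps its last pose, push and grip.
It also fails if it takes over 72 s, if anything falls off the work surface, if the arm or the gripper's body presses on something with over 40 N, if the wrist force passes 120 N, or if a joint passes its speed limit or range.

## Robot

A 6-joint arm with a two-finger parallel gripper is mounted at the origin on the work surface. World frame = base frame: x ahead of the robot, y to its left, z up, the work surface at z = 0. Lengths are in m, angles in rad, forces in N, time in s.
With the tool pointing down it reaches from about 0.425 to 0.95 m from the base axis. Payload 14.7 kg.
Tool frame: the origin (TCP) lies midway between the tips of the shut fingers; the grasp point (between the pads) lies grip_point_offset behind it (grip_point_offset is the distance from the TCP to the grasp point, in m); z points along the fingers, y is the line along which they close (so a half turn about z gives the same grasp; the last joint's range is limited). The gripper opens to 85 mm and grips with 20 to 120 N. Pads are 22 mm wide; open, the fingers measure 114 mm over their backs; the gripper's body (76 mm by 85 mm) begins 54 mm behind the grasp point. The pads swing forward as they close: fully open they stand 13 mm farther back than shut.
Start: joints at [-1.373, 0.48, 1.596, -0, 1.065, -0.047], TCP at [0.158, -0.631, 0.231] pointing down, gripper open.
Joint ranges: [-2.75, 2.75], [-0.82, 2.05], [0.23, 2.67], [-1.56, 4.7], [0.09, 2.69], [-2.92, 2.92]. Speed limits (rad/s): [1.89, 1.89, 2.39, 3.01, 3.01, 3.01].

## Interface

Orientations are given as a rotation vector (axis times angle).
In Python, from rig import read_state, grab_frame, finish_job, grip_point_offset gives the robot as it stands.
- The arm moves only by the shell command python3 -m crank 'ROWS'. ROWS is JSON, a list of rows, each an object with "grip": the opening, from 0 (shut) to 1 (fully open); "translation": the shift along the tool's x, y, z in m, a list of three; "turn": the turn about the tool's z in rad. A call has exactly 10 rows; each row is the pose to reach, as a shift and turn from the pose commanded when the call began, along the tool's axes at that moment; what a row does not reach only later rows make up. A row lasts 1/12 s, in which the tool goes at most 41.7 mm and 7.16 degrees, less where a joint would pass 70% of its speed; a pose out of reach is approached as far as the arm can. A call with a gripper value outside its range is refused whole. The fingers move at their own pace and stop on an object; the grip force is fixed at half the most. Time passes only in rows, so rows that repeat a pose let the fingers close, or fill a call up. It gives the time, the measured TCP pose, the force, the opening and the grip force at its end, in the units of the state.
- read_state(): the state, without advancing time (a new reading comes with each control period).
- grab_frame(name): name is "side" or "top" or "wrist"; returns a dict with "frame" (480x640x3 uint8, red, green, blue), "vfov" (degrees; the focal length in pixels is half the picture's height over the tangent of half this angle, whatever the lens; pixels are square), "cx", "cy" (the principal point, pixels), "rvec" (rotation vector, rad) and "tvec" (3), from world to camera coordinates, as OpenCV has them; the wrist camera has in their place "tool_from_camera" (4x4, takes a point from camera to tool coordinates, whose origin is the TCP and whose axes are the flange's). Camera axes: x right, y down, z forward; pixel columns grow to the right and rows downward; lengths in m; the calibration is good to about 2 mm. The wrist camera is an equidistant fisheye: a pixel r from the principal point sees the ray r / f radians off the axis. A picture is of the moment at which its call begins: read the wrist's pose just before it. There is no depth.
- finish_job(): hands the job in; it is judged then, once.
The state is a dict: "t": time; "joints": joint angles; "qvel": joint speeds; "effort": joint torques, N m; "ee_pos": TCP position; "tool_rot": TCP orientation; "wrist_force": force on the tool from outside, world axes, zero at the start; "wrist_torque": the same for the moment, N m; "width": finger opening in m; "grasp_force": force on a finger pad.
Only numpy, scipy, OpenCV 4.12 (cv2) and the standard library are available. Lean on these libraries where they do the work, as an engineer would, in place of code of your own. Each camera call takes 0.05 s, during which the arm holds its last target. There are 200 camera calls.

## Working session

There is one attempt and no reset: what is moved stays moved. The work goes in short steps, Python scripts to look and compute and a shell command to move; the robot and the scene stay as the last step left them, time stands still between calls to the robot, and variables do not carry over. Pictures are saved under pics/ and viewed, at most 10 in all, crops included, and the job is handed in when it is done.

```bash
mkdir -p pics; ls
python3 - <<'E'
from rig import *
import cv2,numpy as np
s=read_state(); print(s, grip_point_offset)
for n in("top","side"):
    f=grab_frame(n); cv2.imwrite(f"pics/{n}0.png",f["frame"][...,::-1]); np.savez(f"{n}.npz",**f)
    print({k:v for k,v in f.items() if k!="frame"})
E
```

```text
pics
{'t': 0.0, 'joints': array([-1.37262246e+00,  4.80843437e-01,  1.59690330e+00,  1.37486358e-06,
        1.06510028e+00, -4.66376857e-02]), 'qvel': array([ 0.00185774,  0.0002435 , -0.00014351, -0.00157749,  0.00132946,
        0.00118861]), 'effort': array([ 1.78626990e-03, -9.50640893e+01, -4.30174506e+01,  1.78799542e-04,
        1.27002501e-02,  4.87868510e-05]), 'ee_pos': array([ 0.15745444, -0.63019462,  0.2306539 ]), 'tool_rot': array([-3.11684514e+00, -3.83435747e-01,  1.47205124e-04]), 'wrist_force': array([ 0.06680617, -0.4876785 , -0.22974636]), 'wrist_torque': array([ 0.02980474, -0.0049622 ,  0.02571572]), 'grasp_force': 0.0, 'width': 0.08516674928287533} 0.0187
{'vfov': 47.31052993987933, 'cx': 313.95074917411375, 'cy': 237.2456109409169, 'rvec': array([ 2.18301561, -2.193672  ,  0.09551531]), 'tvec': array([-0.06923123,  0.57608181,  1.14677142])}
{'vfov': 42.49314984979749, 'cx': 326.1408769736969, 'cy': 237.8699838841086, 'rvec': array([ 0.13756347, -2.763078  ,  1.35233825]), 'tvec': array([0.58422411, 0.11471675, 1.17736766])}
```

View pics/top0.png

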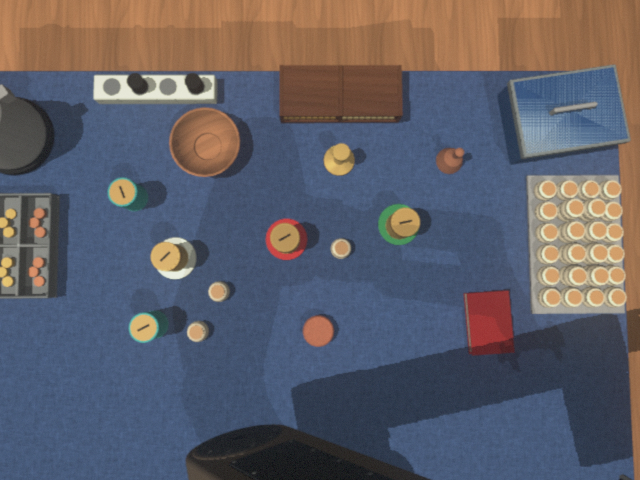

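View pics/side0.png

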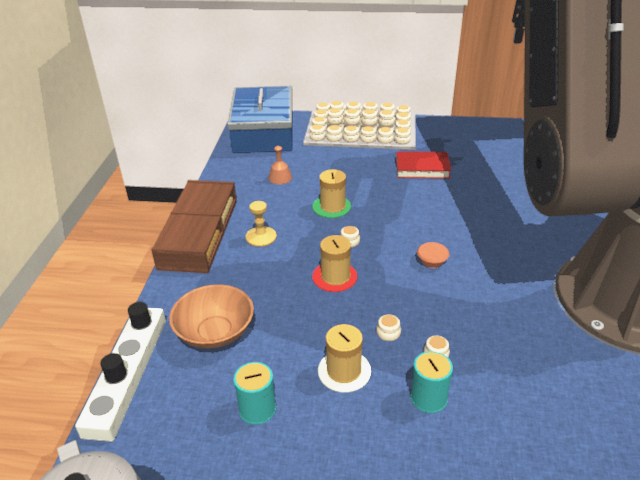

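The top view shows the tins: red coaster about (285,238), white lid (167,257), green (400,223). The look-alikes are the turquoise tins at (123,192) and (144,327), the candlestick at (339,158) and the rolls. In the side view the tins sit at about (336,260) red, (344,355) white and (333,192) green. The turquoise tins stand off the coasters, at (255,392) and (431,382). I choose the three brass tins standing on the coloured coasters.

```bash
cat > h.py <<'E'
import cv2,numpy as np
from scipy.spatial.transform import Rotation as R
def cast(f,px,z):
    fr=f["frame"]; fl=240/np.tan(np.radians(float(f["vfov"]))/2)
    px=np.atleast_2d(px).astype(float); Rm=R.from_rotvec(f["rvec"]).as_matrix(); c=-Rm.T@f["tvec"]
    d=np.c_[(px[:,0]-f["cx"])/fl,(px[:,1]-f["cy"])/fl,np.ones(len(px))]@Rm
    return c+d*((z-c[2])/d[:,2])[:,None]
def masks(f):
    h=cv2.cvtColor(f["frame"],cv2.COLOR_RGB2HSV); H,S,V=[h[...,i].astype(int) for i in range(3)]
    return {"red":((H<6)|(H>174))&(S>170)&(V>110),"white":(S<60)&(V>170),"green":(H>50)&(H<75)&(S>120)&(V>60)}
def circle(f,m,win,z):
    x0,y0,x1,y1=win; w=np.zeros(m.shape,np.uint8); w[y0:y1,x0:x1]=m[y0:y1,x0:x1]
    n,l,st,_=cv2.connectedComponentsWithStats(w,connectivity=8)
    ys,xs=np.where(l==1+np.argmax(st[1:,4]))
    P=cast(f,np.c_[xs,ys],z)[:,:2]
    (x,y),r=cv2.minEnclosingCircle((P*1000).astype(np.float32)); return np.round([x,y,r],1)
def slot(f,lid,z=.084,r=11):
    g=f["frame"].max(2).astype(int); u,v=lid
    yy,xx=np.mgrid[v-r:v+r+1,u-r:u+r+1]; k=(g[v-r:v+r+1,u-r:u+r+1]<95)&((xx-u)**2+(yy-v)**2<r*r)
    return (np.round(cast(f,[xx[k].mean(),yy[k].mean()],z)[0]*1000,1),int(k.sum())) if k.any() else None
E
python3 - <<'E'
from h import *
T=np.load("top.npz");S=np.load("side.npz")
W={"red":((255,210,318,270),(300,250,370,300)),"white":((145,230,205,285),(305,340,385,400)),"green":((370,195,430,255),(300,180,365,225))}
L={"red":((285,238),(336,244)),"white":((166,257),(344,338)),"green":((405,222),(333,177))}
for k in W:
    for f,i in((T,0),(S,1)):
        print(k,"ts"[i],"coaster",circle(f,masks(f)[k],W[k][i],.004),"slot",slot(f,L[k][i],r=(10,8)[i]))
for n,p,z in(("roll a",(341,248),.02),("roll b",(219,292),.02),("roll c",(197,331),.02),("turq1",(123,192),.08),("turq2",(144,327),.08),("candle",(339,155),.05),("dish",(318,331),.02)): print(n,cast(T,p,z)[0].round(3))
a=T["frame"][180:340,100:440]; cv2.imwrite("pics/crop.png",cv2.resize(a,None,fx=2.3,fy=2.3,interpolation=cv2.INTER_CUBIC)[...,::-1])
E
```

```text
red t coaster [610.5 -22.6   0. ] slot (array([571.5, -10.1,  84. ]), 11)
red s coaster [571.9  -8.1  43.7] slot (array([570.4, -11.3,  84. ]), 8)
white t coaster [509.9 227.   36.5] slot (array([533.6, 229.1,  84. ]), 2)
white s coaster [532.3 230.   46.6] slot (array([531.8, 229.1,  84. ]), 13)
green t coaster [ 605.6 -255.9   43.2] slot (array([ 602.3, -256.2,   84. ]), 8)
green s coaster [ 603.5 -252.1   44.9] slot (array([ 601.2, -260.5,   84. ]), 2)
roll a [ 0.553 -0.13   0.02 ]
roll b [0.461 0.13  0.02 ]
roll c [0.379 0.175 0.02 ]
turq1 [0.665 0.316 0.08 ]
turq2 [0.393 0.269 0.08 ]
candle [ 0.747 -0.125  0.05 ]
dish [ 0.377 -0.08   0.02 ]
```

View pics/crop.png

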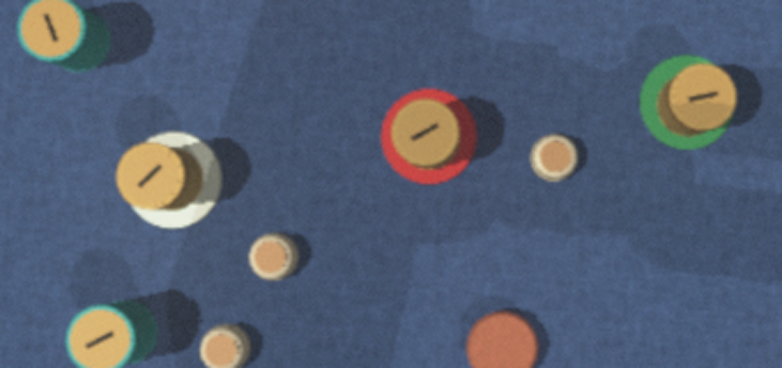

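The crop confirms the choice: plain brass-coloured slotted tins on the red (285,238), white (166,257) and green (405,222) coasters, with turquoise bodies only at the left. The two views agree to about 2 mm: red (0.571,-0.010), white (0.532,0.229), green (0.602,-0.257).

```bash
cat >> h.py <<'E'
def to(*pts):
    from rig import read_state
    s=read_state(); M=R.from_rotvec(s["tool_rot"]).as_matrix()
    print("t",round(s["t"],2),"tcp",s["ee_pos"].round(4),"M",M.round(3).tolist(),"F",s["wrist_force"].round(2),"w",round(s["width"],4),"g",round(s["grasp_force"],1))
    for p in pts: print(p,"->",(M.T@(np.array(p)-s["ee_pos"])).round(4))
E
python3 -c "
from h import *
to((.571,-.0105,.18),(.571,-.0105,.032))"
```

```text
t 0.1 tcp [ 0.1575 -0.6303  0.2307] M [[0.97, 0.242, -0.0], [0.242, -0.97, 0.001], [0.0, -0.001, -1.0]] F [-0.03 -0.67 -0.35] w 0.0853 g 0.0
(0.571, -0.0105, 0.18) -> [ 0.5514 -0.501   0.0513]
(0.571, -0.0105, 0.032) -> [ 0.5514 -0.5008  0.1993]
```

```bash
python3 -m crank '[{"grip":1,"translation":[0.01,-0.009,0],"turn":0},{"grip":1,"translation":[0.035,-0.032,0],"turn":0},{"grip":1,"translation":[0.063,-0.057,0],"turn":0},{"grip":1,"translation":[0.091,-0.083,0],"turn":0},{"grip":1,"translation":[0.119,-0.108,0],"turn":0},{"grip":1,"translation":[0.147,-0.134,0],"turn":0},{"grip":1,"translation":[0.175,-0.159,0],"turn":0},{"grip":1,"translation":[0.203,-0.185,0],"turn":0},{"grip":1,"translation":[0.231,-0.21,0],"turn":0},{"grip":1,"translation":[0.259,-0.236,0],"turn":0}]'
python3 -m crank '[{"grip":1,"translation":[0.028,-0.025,0.005],"turn":0},{"grip":1,"translation":[0.056,-0.051,0.01],"turn":0},{"grip":1,"translation":[0.084,-0.076,0.015],"turn":0},{"grip":1,"translation":[0.112,-0.102,0.02],"turn":0},{"grip":1,"translation":[0.14,-0.127,0.025],"turn":0},{"grip":1,"translation":[0.168,-0.153,0.03],"turn":0},{"grip":1,"translation":[0.196,-0.178,0.035],"turn":0},{"grip":1,"translation":[0.224,-0.204,0.04],"turn":0},{"grip":1,"translation":[0.252,-0.229,0.045],"turn":0},{"grip":1,"translation":[0.275,-0.25,0.051],"turn":0}]'
python3 -c "
from h import *
to((.571,-.0105,.18),(.571,-.0105,.032))"
```

```text
t: 0.93
ee_pos: [0.3521, -0.3365, 0.2313]
tool_rot: [-3.118, -0.383, -0.0]
wrist_force: [0.8, -0.7, -0.2]
width: 0.0853
grasp_force: 0.0
t: 1.77
ee_pos: [0.5585, -0.0267, 0.1801]
tool_rot: [-3.118, -0.385, -0.001]
wrist_force: [1.0, -1.1, -0.4]
width: 0.0854
grasp_force: 0.0
t 1.77 tcp [ 0.5585 -0.0267  0.1801] M [[0.97, 0.243, 0.0], [0.243, -0.97, 0.0], [0.0, -0.0, -1.0]] F [ 1.   -1.08 -0.35] w 0.0854 g 0.0
(0.571, -0.0105, 0.18) -> [ 0.0161 -0.0127  0.0001]
(0.571, -0.0105, 0.032) -> [ 0.016  -0.0127  0.1481]
```

```bash
python3 -m crank '[{"grip":1,"translation":[0.008,-0.0065,0],"turn":0},{"grip":1,"translation":[0.016,-0.013,0.005],"turn":0},{"grip":1,"translation":[0.016,-0.013,0.02],"turn":0},{"grip":1,"translation":[0.016,-0.013,0.035],"turn":0},{"grip":1,"translation":[0.016,-0.013,0.045],"turn":0},{"grip":1,"translation":[0.016,-0.013,0.05],"turn":0},{"grip":1,"translation":[0.016,-0.013,0.05],"turn":0},{"grip":1,"translation":[0.016,-0.013,0.05],"turn":0},{"grip":1,"translation":[0.016,-0.013,0.05],"turn":0},{"grip":1,"translation":[0.016,-0.013,0.05],"turn":0}]'
python3 - <<'E'
from h import *
from rig import *
to((.571,-.0105,.032))
f=grab_frame("wrist"); cv2.imwrite("pics/w1.png",f["frame"][...,::-1]); print(f["tool_from_camera"].round(4))
E
```

```text
t: 2.6
ee_pos: [0.5707, -0.0134, 0.1311]
tool_rot: [3.118, 0.383, 0.002]
wrist_force: [0.3, -0.4, -0.7]
width: 0.0854
grasp_force: 0.0
t 2.6 tcp [ 0.5707 -0.0134  0.1311] M [[0.97, 0.242, 0.001], [0.242, -0.97, -0.0], [0.001, 0.0, -1.0]] F [ 0.28 -0.44 -0.7 ] w 0.0854 g 0.0
(0.571, -0.0105, 0.032) -> [ 0.0009 -0.0028  0.0991]
[[ 7.000e-04 -9.571e-01 -2.899e-01  7.300e-02]
 [ 1.000e+00  1.000e-03 -1.000e-03 -2.000e-04]
 [ 1.300e-03 -2.899e-01  9.571e-01 -1.421e-01]
 [ 0.000e+00  0.000e+00  0.000e+00  1.000e+00]]
```

View pics/w1.png

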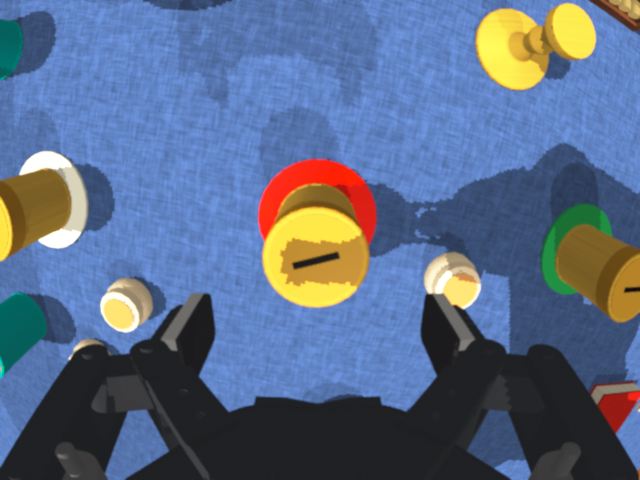

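The tin is centred between the fingers (lid at (316,257)), and the roll at (453,280) is clear of the right finger. I descend and close.

```bash
python3 -m crank '[{"grip":1,"translation":[0.0005,-0.0025,0.006],"turn":0},{"grip":1,"translation":[0.001,-0.0025,0.018],"turn":0},{"grip":1,"translation":[0.001,-0.0025,0.032],"turn":0},{"grip":1,"translation":[0.001,-0.0025,0.046],"turn":0},{"grip":1,"translation":[0.001,-0.0025,0.06],"turn":0},{"grip":1,"translation":[0.001,-0.0025,0.074],"turn":0},{"grip":1,"translation":[0.001,-0.0025,0.086],"turn":0},{"grip":1,"translation":[0.001,-0.0025,0.095],"turn":0},{"grip":1,"translation":[0.001,-0.0025,0.099],"turn":0},{"grip":1,"translation":[0.001,-0.0025,0.099],"turn":0}]'
python3 -m crank '[{"grip":0.9,"translation":[0,0,0],"turn":0},{"grip":0.8,"translation":[0,0,0],"turn":0},{"grip":0.7,"translation":[0,0,0],"turn":0},{"grip":0.6,"translation":[0,0,0],"turn":0},{"grip":0.5,"translation":[0,0,0],"turn":0},{"grip":0.4,"translation":[0,0,0],"turn":0},{"grip":0.3,"translation":[0,0,0],"turn":0},{"grip":0.3,"translation":[0,0,0],"turn":0},{"grip":0.3,"translation":[0,0,0],"turn":0},{"grip":0.3,"translation":[0,0,0],"turn":0}]'
python3 -c "
from h import *
to((.571,-.0105,.032))"
```

```text
t: 3.48
ee_pos: [0.57, -0.0105, 0.0302]
tool_rot: [-3.118, -0.384, 0.002]
wrist_force: [-0.2, 0.1, -0.0]
width: 0.0855
grasp_force: 0.0
t: 4.32
ee_pos: [0.5712, -0.0107, 0.0323]
tool_rot: [3.118, 0.383, 0.003]
wrist_force: [-0.8, -1.1, 8.1]
width: 0.0573
grasp_force: 62.6
t 4.32 tcp [ 0.5712 -0.0107  0.0323] M [[0.97, 0.242, 0.002], [0.242, -0.97, -0.0], [0.002, 0.001, -1.0]] F [-0.79 -1.12  8.07] w 0.0573 g 62.6
(0.571, -0.0105, 0.032) -> [-0.0002 -0.0002  0.0003]
```

```bash
python3 -m crank '[{"grip":0.3,"translation":[0,0,-0.002],"turn":0},{"grip":0.3,"translation":[0,0,-0.008],"turn":0},{"grip":0.3,"translation":[0,0,-0.018],"turn":0},{"grip":0.3,"translation":[0,0,-0.028],"turn":0},{"grip":0.3,"translation":[0,0,-0.038],"turn":0},{"grip":0.3,"translation":[0,0,-0.046],"turn":0},{"grip":0.3,"translation":[0,0,-0.05],"turn":0},{"grip":0.3,"translation":[0,0,-0.05],"turn":0},{"grip":0.3,"translation":[0,0,-0.05],"turn":0},{"grip":0.3,"translation":[0,0,-0.05],"turn":0}]'
python3 -m crank '[{"grip":0.3,"translation":[0,0,0],"turn":0},{"grip":0.3,"translation":[0,0,0],"turn":0},{"grip":0.3,"translation":[0,0,0],"turn":0},{"grip":0.3,"translation":[0,0,0],"turn":0},{"grip":0.3,"translation":[0,0,0],"turn":0},{"grip":0.3,"translation":[0,0,0],"turn":0},{"grip":0.3,"translation":[0,0,0],"turn":0},{"grip":0.3,"translation":[0,0,0],"turn":0},{"grip":0.3,"translation":[0,0,0],"turn":0},{"grip":0.3,"translation":[0,0,0],"turn":0}]'
python3 -m crank '[{"grip":0.3,"translation":[0,0,0],"turn":0},{"grip":0.3,"translation":[0,0,0],"turn":0},{"grip":0.3,"translation":[0,0,0],"turn":0},{"grip":0.3,"translation":[0,0,0],"turn":0},{"grip":0.3,"translation":[0,0,0],"turn":0},{"grip":0.3,"translation":[0,0,0],"turn":0},{"grip":0.3,"translation":[0,0,0],"turn":0},{"grip":0.3,"translation":[0,0,0],"turn":0},{"grip":0.3,"translation":[0,0,0],"turn":0},{"grip":0.3,"translation":[0,0,0],"turn":0}]'
python3 - <<'E'
from h import *
from rig import *
to((.571,-.0105,.0323)); print(read_state()["effort"].round(2))
f=grab_frame("side"); cv2.imwrite("pics/s1.png",f["frame"][...,::-1][150:400,200:480])
E
```

```text
t: 5.15
ee_pos: [0.5703, -0.0105, 0.081]
tool_rot: [-3.118, -0.384, 0.001]
wrist_force: [-0.7, -0.1, -1.9]
width: 0.0572
grasp_force: 64.2
t: 5.98
ee_pos: [0.5706, -0.0105, 0.0813]
tool_rot: [-3.118, -0.384, -0.0]
wrist_force: [-0.1, 0.3, -1.5]
width: 0.0569
grasp_force: 64.2
t: 6.82
ee_pos: [0.5706, -0.0105, 0.0813]
tool_rot: [-3.118, -0.384, 0.0]
wrist_force: [-0.1, 0.7, -2.6]
width: 0.0571
grasp_force: 64.2
t 6.82 tcp [ 0.5706 -0.0105  0.0813] M [[0.97, 0.242, -0.0], [0.242, -0.97, 0.0], [-0.0, -0.0, -1.0]] F [-0.09  0.72 -2.64] w 0.0571 g 64.2
(0.571, -0.0105, 0.0323) -> [0.0004 0.0001 0.049 ]
[-1.000e-02 -9.030e+01 -2.943e+01 -0.000e+00  0.000e+00  0.000e+00]
```

View pics/s1.png

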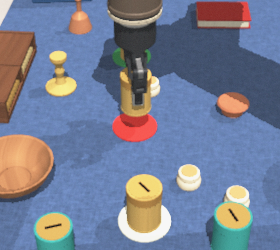

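The tin on red hangs clear at crop (137,92), upright, with its red coaster visible below. It weighs about 2–2.6 N, so it is light. I set it back.

```bash
python3 -m crank '[{"grip":0.3,"translation":[0,0,0.004],"turn":0},{"grip":0.3,"translation":[0,0,0.012],"turn":0},{"grip":0.3,"translation":[0,0,0.021],"turn":0},{"grip":0.3,"translation":[0,0,0.03],"turn":0},{"grip":0.3,"translation":[0,0,0.037],"turn":0},{"grip":0.3,"translation":[0,0,0.042],"turn":0},{"grip":0.3,"translation":[0,0,0.045],"turn":0},{"grip":0.3,"translation":[0,0,0.047],"turn":0},{"grip":0.3,"translation":[0,0,0.0485],"turn":0},{"grip":0.3,"translation":[0,0,0.0495],"turn":0}]'
python3 -c "
from h import *
to((.5325,.2295,.032))"
```

```text
t: 7.7
ee_pos: [0.5706, -0.0105, 0.0323]
tool_rot: [3.118, 0.384, 0.0]
wrist_force: [-8.0, 0.5, 27.8]
width: 0.057
grasp_force: 65.8
t 7.7 tcp [ 0.5706 -0.0105  0.0323] M [[0.97, 0.242, 0.0], [0.242, -0.97, -0.0], [0.0, 0.0, -1.0]] F [-8.04  0.52 27.75] w 0.057 g 65.8
(0.5325, 0.2295, 0.032) -> [ 0.0212 -0.2421  0.0003]
```

```bash
python3 -m crank '[{"grip":0.3,"translation":[0,0,-0.0005],"turn":0},{"grip":0.3,"translation":[0,0,-0.0008],"turn":0},{"grip":0.6,"translation":[0,0,-0.0008],"turn":0},{"grip":0.75,"translation":[0,0,-0.0008],"turn":0},{"grip":0.9,"translation":[0,0,-0.0008],"turn":0},{"grip":1,"translation":[0,0,-0.0008],"turn":0},{"grip":1,"translation":[0,0,-0.0008],"turn":0},{"grip":1,"translation":[0,0,-0.0008],"turn":0},{"grip":1,"translation":[0,0,-0.0008],"turn":0},{"grip":1,"translation":[0,0,-0.0008],"turn":0}]'
python3 -m crank '[{"grip":1,"translation":[0,0,-0.006],"turn":0},{"grip":1,"translation":[0,0,-0.018],"turn":0},{"grip":1,"translation":[0,0,-0.034],"turn":0},{"grip":1,"translation":[0,0,-0.05],"turn":0},{"grip":1,"translation":[0,0,-0.066],"turn":0},{"grip":1,"translation":[0,0,-0.082],"turn":0},{"grip":1,"translation":[0,0,-0.098],"turn":0},{"grip":1,"translation":[0,0,-0.114],"turn":0},{"grip":1,"translation":[0,0,-0.124],"turn":0},{"grip":1,"translation":[0,0,-0.128],"turn":0}]'
python3 -c "
from h import *
from rig import *
to((.5325,.2295,.155),(.571,-.0105,.155))
f=grab_frame('side'); h=masks(f); print(circle(f,h['red'],(300,250,370,300),.004),slot(f,(336,244),r=8))"
```

```text
t: 8.53
ee_pos: [0.5706, -0.0105, 0.0326]
tool_rot: [-3.118, -0.384, -0.0]
wrist_force: [0.1, -0.1, 0.6]
width: 0.0853
grasp_force: 0.0
t: 9.37
ee_pos: [0.5714, -0.0106, 0.163]
tool_rot: [3.117, 0.384, 0.004]
wrist_force: [0.9, 0.0, -1.0]
width: 0.0855
grasp_force: 0.0
t 9.37 tcp [ 0.5714 -0.0106  0.163 ] M [[0.97, 0.242, 0.003], [0.242, -0.97, -0.0], [0.003, 0.001, -1.0]] F [ 0.92  0.03 -0.97] w 0.0855 g 0.0
(0.5325, 0.2295, 0.155) -> [ 0.0204 -0.2424  0.0078]
(0.571, -0.0105, 0.155) -> [-0.0004 -0.0002  0.008 ]
[572.4  -7.3  43.1] (array([571.1, -13.6,  84. ]), 11)
```

```bash
python3 -m crank '[{"grip":1,"translation":[0.001,-0.01,0],"turn":0},{"grip":1,"translation":[0.003,-0.036,0],"turn":0},{"grip":1,"translation":[0.006,-0.068,0],"turn":0},{"grip":1,"translation":[0.009,-0.1,0],"turn":0},{"grip":1,"translation":[0.012,-0.132,0],"turn":0},{"grip":1,"translation":[0.014,-0.164,0],"turn":0},{"grip":1,"translation":[0.017,-0.194,0],"turn":0},{"grip":1,"translation":[0.019,-0.22,0],"turn":0},{"grip":1,"translation":[0.0205,-0.237,0],"turn":0},{"grip":1,"translation":[0.0205,-0.2425,0],"turn":0}]'
python3 -m crank '[{"grip":1,"translation":[0,0,0.003],"turn":0},{"grip":1,"translation":[0,0,0.01],"turn":0},{"grip":1,"translation":[0,0,0.018],"turn":0},{"grip":1,"translation":[0,0,0.026],"turn":0},{"grip":1,"translation":[0,0,0.03],"turn":0},{"grip":1,"translation":[0,0,0.03],"turn":0},{"grip":1,"translation":[0,0,0.03],"turn":0},{"grip":1,"translation":[0,0,0.03],"turn":0},{"grip":1,"translation":[0,0,0.03],"turn":0},{"grip":1,"translation":[0,0,0.03],"turn":0}]'
python3 - <<'E'
from h import *
from rig import *
to((.5325,.2295,.032))
f=grab_frame("wrist"); cv2.imwrite("pics/w2.png",f["frame"][...,::-1])
E
```

```text
t: 10.25
ee_pos: [0.5302, 0.2325, 0.1595]
tool_rot: [-3.118, -0.387, 0.002]
wrist_force: [0.7, -0.2, -0.2]
width: 0.0854
grasp_force: 0.0
t: 11.08
ee_pos: [0.5319, 0.2298, 0.131]
tool_rot: [-3.118, -0.383, -0.001]
wrist_force: [0.6, -0.0, 0.3]
width: 0.0856
grasp_force: 0.0
t 11.08 tcp [0.5319 0.2298 0.131 ] M [[0.97, 0.242, 0.001], [0.242, -0.97, 0.0], [0.001, -0.0, -1.0]] F [ 0.65 -0.04  0.29] w 0.0856 g 0.0
(0.5325, 0.2295, 0.032) -> [0.0004 0.0004 0.099 ]
```

View pics/w2.png

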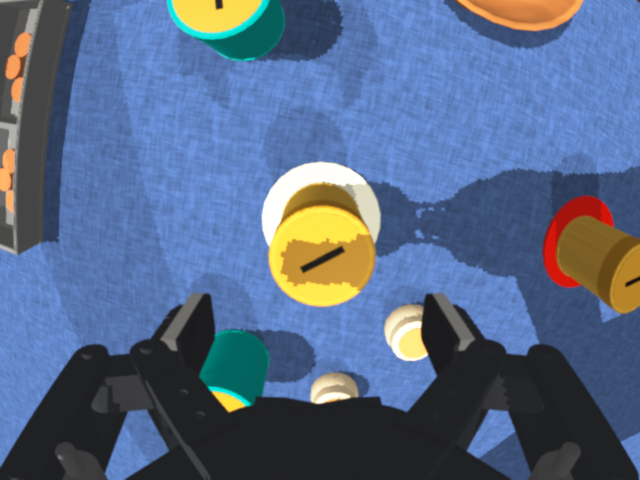

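The lid on the white coaster is centred at (322,256) between the fingers. The roll at (408,330) and the turquoise tins are outside the descent path.

```bash
python3 -m crank '[{"grip":1,"translation":[0.0005,0.0005,0.006],"turn":0},{"grip":1,"translation":[0.0005,0.0005,0.018],"turn":0},{"grip":1,"translation":[0.0005,0.0005,0.032],"turn":0},{"grip":1,"translation":[0.0005,0.0005,0.046],"turn":0},{"grip":1,"translation":[0.0005,0.0005,0.06],"turn":0},{"grip":1,"translation":[0.0005,0.0005,0.074],"turn":0},{"grip":1,"translation":[0.0005,0.0005,0.086],"turn":0},{"grip":1,"translation":[0.0005,0.0005,0.095],"turn":0},{"grip":1,"translation":[0.0005,0.0005,0.099],"turn":0},{"grip":1,"translation":[0.0005,0.0005,0.099],"turn":0}]'
python3 -m crank '[{"grip":0.9,"translation":[0,0,0],"turn":0},{"grip":0.8,"translation":[0,0,0],"turn":0},{"grip":0.7,"translation":[0,0,0],"turn":0},{"grip":0.6,"translation":[0,0,0],"turn":0},{"grip":0.5,"translation":[0,0,0],"turn":0},{"grip":0.4,"translation":[0,0,0],"turn":0},{"grip":0.3,"translation":[0,0,0],"turn":0},{"grip":0.3,"translation":[0,0,0],"turn":0},{"grip":0.3,"translation":[0,0,0],"turn":0},{"grip":0.3,"translation":[0,0,0],"turn":0}]'
```

```text
t: 11.97
ee_pos: [0.5319, 0.2292, 0.0307]
tool_rot: [3.118, 0.384, -0.002]
wrist_force: [-0.1, -0.7, 0.2]
width: 0.0853
grasp_force: 0.0
t: 12.8
ee_pos: [0.533, 0.2292, 0.0327]
tool_rot: [-3.118, -0.384, -0.002]
wrist_force: [-1.1, -4.6, 9.1]
width: 0.057
grasp_force: 62.2
```

```bash
python3 -m crank '[{"grip":0.3,"translation":[0,0,-0.002],"turn":0},{"grip":0.3,"translation":[0,0,-0.008],"turn":0},{"grip":0.3,"translation":[0,0,-0.018],"turn":0},{"grip":0.3,"translation":[0,0,-0.028],"turn":0},{"grip":0.3,"translation":[0,0,-0.038],"turn":0},{"grip":0.3,"translation":[0,0,-0.046],"turn":0},{"grip":0.3,"translation":[0,0,-0.05],"turn":0},{"grip":0.3,"translation":[0,0,-0.05],"turn":0},{"grip":0.3,"translation":[0,0,-0.05],"turn":0},{"grip":0.3,"translation":[0,0,-0.05],"turn":0}]'
python3 -m crank '[{"grip":0.3,"translation":[0,0,0],"turn":0},{"grip":0.3,"translation":[0,0,0],"turn":0},{"grip":0.3,"translation":[0,0,0],"turn":0},{"grip":0.3,"translation":[0,0,0],"turn":0},{"grip":0.3,"translation":[0,0,0],"turn":0},{"grip":0.3,"translation":[0,0,0],"turn":0},{"grip":0.3,"translation":[0,0,0],"turn":0},{"grip":0.3,"translation":[0,0,0],"turn":0},{"grip":0.3,"translation":[0,0,0],"turn":0},{"grip":0.3,"translation":[0,0,0],"turn":0}]'
python3 -m crank '[{"grip":0.3,"translation":[0,0,0],"turn":0},{"grip":0.3,"translation":[0,0,0],"turn":0},{"grip":0.3,"translation":[0,0,0],"turn":0},{"grip":0.3,"translation":[0,0,0],"turn":0},{"grip":0.3,"translation":[0,0,0],"turn":0},{"grip":0.3,"translation":[0,0,0],"turn":0},{"grip":0.3,"translation":[0,0,0],"turn":0},{"grip":0.3,"translation":[0,0,0],"turn":0},{"grip":0.3,"translation":[0,0,0],"turn":0},{"grip":0.3,"translation":[0,0,0],"turn":0}]'
```

```text
t: 13.63
ee_pos: [0.532, 0.2293, 0.0813]
tool_rot: [3.118, 0.384, -0.001]
wrist_force: [0.8, -0.7, -6.2]
width: 0.0571
grasp_force: 65.3
t: 14.47
ee_pos: [0.5323, 0.2293, 0.0816]
tool_rot: [3.118, 0.384, -0.0]
wrist_force: [-0.0, -0.6, -6.4]
width: 0.0567
grasp_force: 65.3
t: 15.3
ee_pos: [0.5323, 0.2294, 0.0816]
tool_rot: [-3.118, -0.384, 0.0]
wrist_force: [-0.7, -1.1, -6.7]
width: 0.0568
grasp_force: 65.3
```

White's tin is the heavy one (about 6.4 N). I set it back gently, then heft green.

```bash
python3 -m crank '[{"grip":0.3,"translation":[0,0,0.004],"turn":0},{"grip":0.3,"translation":[0,0,0.012],"turn":0},{"grip":0.3,"translation":[0,0,0.021],"turn":0},{"grip":0.3,"translation":[0,0,0.03],"turn":0},{"grip":0.3,"translation":[0,0,0.037],"turn":0},{"grip":0.3,"translation":[0,0,0.042],"turn":0},{"grip":0.3,"translation":[0,0,0.045],"turn":0},{"grip":0.3,"translation":[0,0,0.047],"turn":0},{"grip":0.3,"translation":[0,0,0.048],"turn":0},{"grip":0.3,"translation":[0,0,0.0488],"turn":0}]'
```

```text
t: 16.13
ee_pos: [0.5324, 0.2294, 0.0329]
tool_rot: [-3.118, -0.384, -0.0]
wrist_force: [0.1, -0.5, -6.2]
width: 0.0567
grasp_force: 65.3
```

Not in contact yet, so I lower in small steps.

```bash
python3 -m crank '[{"grip":0.3,"translation":[0,0,0.0001],"turn":0},{"grip":0.3,"translation":[0,0,0.0002],"turn":0},{"grip":0.3,"translation":[0,0,0.0003],"turn":0},{"grip":0.3,"translation":[0,0,0.0004],"turn":0},{"grip":0.3,"translation":[0,0,0.0005],"turn":0},{"grip":0.3,"translation":[0,0,0.0005],"turn":0},{"grip":0.3,"translation":[0,0,0.0005],"turn":0},{"grip":0.3,"translation":[0,0,0.0005],"turn":0},{"grip":0.3,"translation":[0,0,0.0005],"turn":0},{"grip":0.3,"translation":[0,0,0.0005],"turn":0}]'
```

```text
t: 16.97
ee_pos: [0.5325, 0.2294, 0.0328]
tool_rot: [-3.118, -0.384, -0.001]
wrist_force: [-2.6, -1.0, 7.3]
width: 0.0568
grasp_force: 65.7
```

Contact (7 N). I release and retreat.

```bash
python3 -m crank '[{"grip":0.3,"translation":[0,0,0],"turn":0},{"grip":0.6,"translation":[0,0,0],"turn":0},{"grip":0.75,"translation":[0,0,0],"turn":0},{"grip":0.9,"translation":[0,0,0],"turn":0},{"grip":1,"translation":[0,0,0],"turn":0},{"grip":1,"translation":[0,0,0],"turn":0},{"grip":1,"translation":[0,0,0],"turn":0},{"grip":1,"translation":[0,0,0],"turn":0},{"grip":1,"translation":[0,0,0],"turn":0},{"grip":1,"translation":[0,0,0],"turn":0}]'
python3 -m crank '[{"grip":1,"translation":[0,0,-0.006],"turn":0},{"grip":1,"translation":[0,0,-0.018],"turn":0},{"grip":1,"translation":[0,0,-0.034],"turn":0},{"grip":1,"translation":[0,0,-0.05],"turn":0},{"grip":1,"translation":[0,0,-0.066],"turn":0},{"grip":1,"translation":[0,0,-0.082],"turn":0},{"grip":1,"translation":[0,0,-0.098],"turn":0},{"grip":1,"translation":[0,0,-0.114],"turn":0},{"grip":1,"translation":[0,0,-0.124],"turn":0},{"grip":1,"translation":[0,0,-0.128],"turn":0}]'
python3 -c "
from h import *
from rig import *
to((.602,-.256,.16))
f=grab_frame('side'); h=masks(f); print(circle(f,h['white'],(305,340,385,400),.004),slot(f,(344,338),r=8))"
```

```text
t: 17.8
ee_pos: [0.5323, 0.2294, 0.0323]
tool_rot: [-3.118, -0.384, -0.0]
wrist_force: [-0.5, 0.3, -0.5]
width: 0.0855
grasp_force: 0.0
t: 18.63
ee_pos: [0.5331, 0.2297, 0.1627]
tool_rot: [-3.117, -0.384, -0.005]
wrist_force: [-0.5, 1.0, -0.3]
width: 0.0852
grasp_force: 0.0
t 18.63 tcp [0.5331 0.2297 0.1627] M [[0.97, 0.242, 0.003], [0.242, -0.97, 0.001], [0.003, -0.0, -1.0]] F [-0.55  1.02 -0.28] w 0.0852 g 0.0
(0.602, -0.256, 0.16) -> [-0.0509  0.4879  0.0024]
[532.3 230.   46.6] (array([533.5, 228.5,  84. ]), 15)
```

```bash
python3 -m crank '[{"grip":1,"translation":[-0.001,0.01,0],"turn":0},{"grip":1,"translation":[-0.004,0.036,0],"turn":0},{"grip":1,"translation":[-0.007,0.07,0],"turn":0},{"grip":1,"translation":[-0.011,0.106,0],"turn":0},{"grip":1,"translation":[-0.014,0.142,0],"turn":0},{"grip":1,"translation":[-0.018,0.178,0],"turn":0},{"grip":1,"translation":[-0.022,0.214,0],"turn":0},{"grip":1,"translation":[-0.025,0.25,0],"turn":0},{"grip":1,"translation":[-0.029,0.286,0],"turn":0},{"grip":1,"translation":[-0.033,0.322,0],"turn":0}]'
python3 -m crank '[{"grip":1,"translation":[-0.004,0.036,0],"turn":0},{"grip":1,"translation":[-0.007,0.072,0],"turn":0},{"grip":1,"translation":[-0.011,0.108,0],"turn":0},{"grip":1,"translation":[-0.014,0.138,0],"turn":0},{"grip":1,"translation":[-0.016,0.158,0.002],"turn":0},{"grip":1,"translation":[-0.017,0.166,0.01],"turn":0},{"grip":1,"translation":[-0.017,0.166,0.02],"turn":0},{"grip":1,"translation":[-0.017,0.166,0.03],"turn":0},{"grip":1,"translation":[-0.017,0.166,0.03],"turn":0},{"grip":1,"translation":[-0.017,0.166,0.03],"turn":0}]'
python3 - <<'E'
from h import *
from rig import *
to((.602,-.256,.032))
f=grab_frame("wrist"); cv2.imwrite("pics/w3.png",f["frame"][...,::-1])
E
```

```text
t: 19.52
ee_pos: [0.5773, -0.0934, 0.1592]
tool_rot: [-3.118, -0.383, 0.003]
wrist_force: [0.9, 0.2, 0.7]
width: 0.0851
grasp_force: 0.0
t: 20.35
ee_pos: [0.6012, -0.2545, 0.129]
tool_rot: [-3.116, -0.385, 0.003]
wrist_force: [-0.0, -0.1, -0.3]
width: 0.0854
grasp_force: 0.0
t 20.35 tcp [ 0.6012 -0.2545  0.129 ] M [[0.97, 0.244, -0.002], [0.244, -0.97, 0.001], [-0.002, -0.002, -1.0]] F [-0.05 -0.14 -0.33] w 0.0854 g 0.0
(0.602, -0.256, 0.032) -> [0.0006 0.0018 0.097 ]
```

View pics/w3.png

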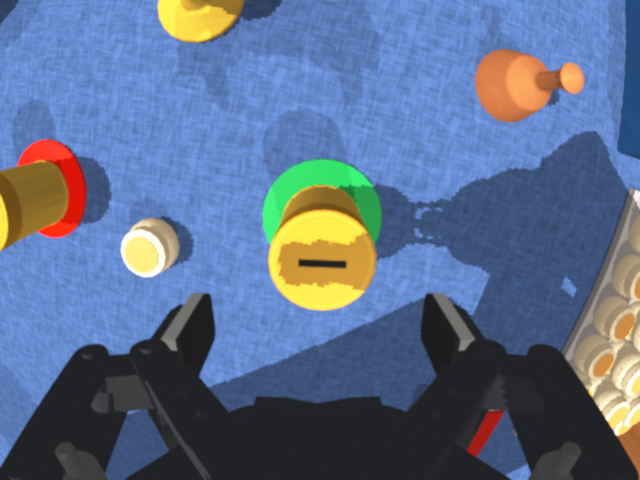

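The lid on green is at (322,260), centred between the fingers, with nothing in the path.

```bash
python3 -m crank '[{"grip":1,"translation":[0,0.0005,0.006],"turn":0},{"grip":1,"translation":[0,0.0005,0.018],"turn":0},{"grip":1,"translation":[0,0.0005,0.032],"turn":0},{"grip":1,"translation":[0,0.0005,0.046],"turn":0},{"grip":1,"translation":[0,0.0005,0.06],"turn":0},{"grip":1,"translation":[0,0.0005,0.074],"turn":0},{"grip":1,"translation":[0,0.0005,0.086],"turn":0},{"grip":1,"translation":[0,0.0005,0.095],"turn":0},{"grip":1,"translation":[0,0.0005,0.098],"turn":0},{"grip":1,"translation":[0,0.0005,0.098],"turn":0}]'
python3 -m crank '[{"grip":0.9,"translation":[0,0,0],"turn":0},{"grip":0.8,"translation":[0,0,0],"turn":0},{"grip":0.7,"translation":[0,0,0],"turn":0},{"grip":0.6,"translation":[0,0,0],"turn":0},{"grip":0.5,"translation":[0,0,0],"turn":0},{"grip":0.4,"translation":[0,0,0],"turn":0},{"grip":0.3,"translation":[0,0,0],"turn":0},{"grip":0.3,"translation":[0,0,0],"turn":0},{"grip":0.3,"translation":[0,0,0],"turn":0},{"grip":0.3,"translation":[0,0,0],"turn":0}]'
```

```text
t: 21.23
ee_pos: [0.6018, -0.2564, 0.0314]
tool_rot: [-3.117, -0.384, 0.002]
wrist_force: [-0.1, 0.3, -0.2]
width: 0.0852
grasp_force: 0.0
t: 22.07
ee_pos: [0.6026, -0.2569, 0.0334]
tool_rot: [3.117, 0.383, 0.002]
wrist_force: [-0.8, 0.6, 7.9]
width: 0.0572
grasp_force: 63.2
```

```bash
python3 -m crank '[{"grip":0.3,"translation":[0,0,-0.002],"turn":0},{"grip":0.3,"translation":[0,0,-0.008],"turn":0},{"grip":0.3,"translation":[0,0,-0.018],"turn":0},{"grip":0.3,"translation":[0,0,-0.028],"turn":0},{"grip":0.3,"translation":[0,0,-0.038],"turn":0},{"grip":0.3,"translation":[0,0,-0.046],"turn":0},{"grip":0.3,"translation":[0,0,-0.05],"turn":0},{"grip":0.3,"translation":[0,0,-0.05],"turn":0},{"grip":0.3,"translation":[0,0,-0.05],"turn":0},{"grip":0.3,"translation":[0,0,-0.05],"turn":0}]'
python3 -m crank '[{"grip":0.3,"translation":[0,0,0],"turn":0},{"grip":0.3,"translation":[0,0,0],"turn":0},{"grip":0.3,"translation":[0,0,0],"turn":0},{"grip":0.3,"translation":[0,0,0],"turn":0},{"grip":0.3,"translation":[0,0,0],"turn":0},{"grip":0.3,"translation":[0,0,0],"turn":0},{"grip":0.3,"translation":[0,0,0],"turn":0},{"grip":0.3,"translation":[0,0,0],"turn":0},{"grip":0.3,"translation":[0,0,0],"turn":0},{"grip":0.3,"translation":[0,0,0],"turn":0}]'
python3 -m crank '[{"grip":0.3,"translation":[0,0,0],"turn":0},{"grip":0.3,"translation":[0,0,0],"turn":0},{"grip":0.3,"translation":[0,0,0],"turn":0},{"grip":0.3,"translation":[0,0,0],"turn":0},{"grip":0.3,"translation":[0,0,0],"turn":0},{"grip":0.3,"translation":[0,0,0],"turn":0},{"grip":0.3,"translation":[0,0,0],"turn":0},{"grip":0.3,"translation":[0,0,0],"turn":0},{"grip":0.3,"translation":[0,0,0],"turn":0},{"grip":0.3,"translation":[0,0,0],"turn":0}]'
python3 -m crank '[{"grip":0.3,"translation":[0,0,0.004],"turn":0},{"grip":0.3,"translation":[0,0,0.012],"turn":0},{"grip":0.3,"translation":[0,0,0.021],"turn":0},{"grip":0.3,"translation":[0,0,0.03],"turn":0},{"grip":0.3,"translation":[0,0,0.037],"turn":0},{"grip":0.3,"translation":[0,0,0.042],"turn":0},{"grip":0.3,"translation":[0,0,0.045],"turn":0},{"grip":0.3,"translation":[0,0,0.047],"turn":0},{"grip":0.3,"translation":[0,0,0.048],"turn":0},{"grip":0.3,"translation":[0,0,0.0488],"turn":0}]'
```

```text
t: 22.9
ee_pos: [0.6019, -0.2566, 0.0819]
tool_rot: [-3.118, -0.384, 0.001]
wrist_force: [0.8, -0.9, -3.1]
width: 0.0568
grasp_force: 64.2
t: 23.73
ee_pos: [0.6022, -0.2567, 0.0823]
tool_rot: [3.118, 0.384, 0.0]
wrist_force: [-0.6, -0.8, -2.2]
width: 0.0569
grasp_force: 64.2
t: 24.57
ee_pos: [0.6022, -0.2567, 0.0823]
tool_rot: [3.118, 0.384, -0.0]
wrist_force: [0.7, 0.2, -2.2]
width: 0.0572
grasp_force: 64.2
t: 25.4
ee_pos: [0.6024, -0.2568, 0.0336]
tool_rot: [3.118, 0.384, 0.0]
wrist_force: [0.8, 0.4, -1.8]
width: 0.0572
grasp_force: 64.2
```

Green is light (about 2.3 N). I lower it to contact.

```bash
python3 -m crank '[{"grip":0.3,"translation":[0,0,0.0001],"turn":0},{"grip":0.3,"translation":[0,0,0.0002],"turn":0},{"grip":0.3,"translation":[0,0,0.0003],"turn":0},{"grip":0.3,"translation":[0,0,0.0004],"turn":0},{"grip":0.3,"translation":[0,0,0.0005],"turn":0},{"grip":0.3,"translation":[0,0,0.0005],"turn":0},{"grip":0.3,"translation":[0,0,0.0005],"turn":0},{"grip":0.3,"translation":[0,0,0.0005],"turn":0},{"grip":0.3,"translation":[0,0,0.0005],"turn":0},{"grip":0.3,"translation":[0,0,0.0005],"turn":0}]'
```

```text
t: 26.23
ee_pos: [0.6023, -0.2568, 0.0334]
tool_rot: [3.118, 0.384, 0.001]
wrist_force: [-0.7, 0.8, 5.9]
width: 0.0568
grasp_force: 64.1
```

```bash
python3 -m crank '[{"grip":0.3,"translation":[0,0,0],"turn":0},{"grip":0.6,"translation":[0,0,0],"turn":0},{"grip":0.75,"translation":[0,0,0],"turn":0},{"grip":0.9,"translation":[0,0,0],"turn":0},{"grip":1,"translation":[0,0,0],"turn":0},{"grip":1,"translation":[0,0,0],"turn":0},{"grip":1,"translation":[0,0,0],"turn":0},{"grip":1,"translation":[0,0,0],"turn":0},{"grip":1,"translation":[0,0,0],"turn":0},{"grip":1,"translation":[0,0,0],"turn":0}]'
python3 -m crank '[{"grip":1,"translation":[0,0,-0.006],"turn":0},{"grip":1,"translation":[0,0,-0.018],"turn":0},{"grip":1,"translation":[0,0,-0.034],"turn":0},{"grip":1,"translation":[0,0,-0.05],"turn":0},{"grip":1,"translation":[0,0,-0.066],"turn":0},{"grip":1,"translation":[0,0,-0.082],"turn":0},{"grip":1,"translation":[0,0,-0.098],"turn":0},{"grip":1,"translation":[0,0,-0.114],"turn":0},{"grip":1,"translation":[0,0,-0.124],"turn":0},{"grip":1,"translation":[0,0,-0.128],"turn":0}]'
python3 -c "
from h import *
from rig import *
to((.5325,.2295,.16))
f=grab_frame('side'); h=masks(f); print(circle(f,h['green'],(300,180,365,225),.004),slot(f,(333,177),r=8))
f=grab_frame('side'); cv2.imwrite('pics/s2.png',f['frame'][...,::-1])"
```

```text
t: 27.07
ee_pos: [0.6022, -0.2567, 0.033]
tool_rot: [-3.118, -0.384, -0.0]
wrist_force: [-0.1, 0.2, -0.1]
width: 0.0851
grasp_force: 0.0
t: 27.9
ee_pos: [0.603, -0.2571, 0.1636]
tool_rot: [3.116, 0.383, 0.004]
wrist_force: [0.3, -1.0, 0.0]
width: 0.0856
grasp_force: 0.0
t 27.9 tcp [ 0.603  -0.2571  0.1636] M [[0.97, 0.242, 0.003], [0.242, -0.97, -0.001], [0.002, 0.002, -1.0]] F [ 0.31 -1.04  0.02] w 0.0856 g 0.0
(0.5325, 0.2295, 0.16) -> [ 0.0495 -0.4892  0.0028]
[ 603.7 -251.8   45. ] (array([ 601.4, -262.6,   84. ]), 3)
```

View pics/s2.png

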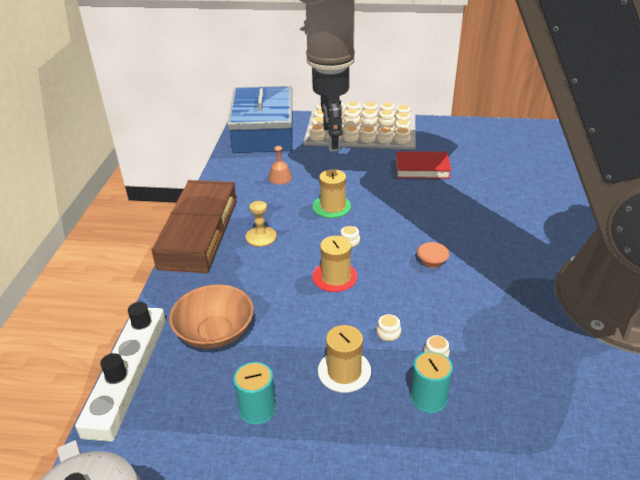

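All three tins stand upright on their coasters at (333,192), (336,260) and (344,355), and the other objects look unmoved. I return to the white one.

```bash
python3 -m crank '[{"grip":1,"translation":[0.001,-0.01,0],"turn":0},{"grip":1,"translation":[0.004,-0.036,0],"turn":0},{"grip":1,"translation":[0.007,-0.07,0],"turn":0},{"grip":1,"translation":[0.011,-0.106,0],"turn":0},{"grip":1,"translation":[0.014,-0.142,0],"turn":0},{"grip":1,"translation":[0.018,-0.178,0],"turn":0},{"grip":1,"translation":[0.022,-0.214,0],"turn":0},{"grip":1,"translation":[0.025,-0.25,0],"turn":0},{"grip":1,"translation":[0.029,-0.286,0],"turn":0},{"grip":1,"translation":[0.033,-0.322,0],"turn":0}]'
python3 -m crank '[{"grip":1,"translation":[0.004,-0.036,0],"turn":0},{"grip":1,"translation":[0.007,-0.072,0],"turn":0},{"grip":1,"translation":[0.011,-0.108,0],"turn":0},{"grip":1,"translation":[0.014,-0.138,0],"turn":0},{"grip":1,"translation":[0.016,-0.158,0.002],"turn":0},{"grip":1,"translation":[0.017,-0.1665,0.01],"turn":0},{"grip":1,"translation":[0.017,-0.1665,0.02],"turn":0},{"grip":1,"translation":[0.017,-0.1665,0.03],"turn":0},{"grip":1,"translation":[0.017,-0.1665,0.03],"turn":0},{"grip":1,"translation":[0.017,-0.1665,0.03],"turn":0}]'
python3 -c "
from h import *
to((.5323,.2294,.032))"
```

```text
t: 28.83
ee_pos: [0.5545, 0.0658, 0.16]
tool_rot: [-3.118, -0.383, 0.003]
wrist_force: [-0.3, -0.5, 0.6]
width: 0.0856
grasp_force: 0.0
t: 29.67
ee_pos: [0.5317, 0.2279, 0.1298]
tool_rot: [3.118, 0.381, -0.004]
wrist_force: [0.3, -0.4, 0.5]
width: 0.0852
grasp_force: 0.0
t 29.67 tcp [0.5317 0.2279 0.1298] M [[0.97, 0.241, -0.002], [0.241, -0.97, -0.001], [-0.002, 0.0, -1.0]] F [ 0.29 -0.44  0.49] w 0.0852 g 0.0
(0.5323, 0.2294, 0.032) -> [ 0.0012 -0.0014  0.0978]
```

```bash
python3 -m crank '[{"grip":1,"translation":[0,-0.0005,0.006],"turn":0},{"grip":1,"translation":[0,-0.0005,0.018],"turn":0},{"grip":1,"translation":[0,-0.0005,0.032],"turn":0},{"grip":1,"translation":[0,-0.0005,0.046],"turn":0},{"grip":1,"translation":[0,-0.0005,0.06],"turn":0},{"grip":1,"translation":[0,-0.0005,0.074],"turn":0},{"grip":1,"translation":[0,-0.0005,0.086],"turn":0},{"grip":1,"translation":[0,-0.0005,0.095],"turn":0},{"grip":1,"translation":[0,-0.0005,0.098],"turn":0},{"grip":1,"translation":[0,-0.0005,0.098],"turn":0}]'
python3 -m crank '[{"grip":0.9,"translation":[0,0,0],"turn":0},{"grip":0.8,"translation":[0,0,0],"turn":0},{"grip":0.7,"translation":[0,0,0],"turn":0},{"grip":0.6,"translation":[0,0,0],"turn":0},{"grip":0.5,"translation":[0,0,0],"turn":0},{"grip":0.4,"translation":[0,0,0],"turn":0},{"grip":0.3,"translation":[0,0,0],"turn":0},{"grip":0.3,"translation":[0,0,0],"turn":0},{"grip":0.3,"translation":[0,0,0],"turn":0},{"grip":0.3,"translation":[0,0,0],"turn":0}]'
```

```text
t: 30.5
ee_pos: [0.5319, 0.2295, 0.0324]
tool_rot: [3.118, 0.383, -0.002]
wrist_force: [-0.5, -0.2, -0.4]
width: 0.0854
grasp_force: 0.0
t: 31.33
ee_pos: [0.5327, 0.2299, 0.034]
tool_rot: [-3.118, -0.384, -0.002]
wrist_force: [-0.9, -2.7, 9.2]
width: 0.057
grasp_force: 62.5
```

Gripped. I lift 0.18 m, so the base comes to about 0.18 m, and hold.

```bash
python3 -m crank '[{"grip":0.3,"translation":[0,0,-0.002],"turn":0},{"grip":0.3,"translation":[0,0,-0.008],"turn":0},{"grip":0.3,"translation":[0,0,-0.018],"turn":0},{"grip":0.3,"translation":[0,0,-0.03],"turn":0},{"grip":0.3,"translation":[0,0,-0.042],"turn":0},{"grip":0.3,"translation":[0,0,-0.054],"turn":0},{"grip":0.3,"translation":[0,0,-0.066],"turn":0},{"grip":0.3,"translation":[0,0,-0.078],"turn":0},{"grip":0.3,"translation":[0,0,-0.09],"turn":0},{"grip":0.3,"translation":[0,0,-0.102],"turn":0}]'
python3 -m crank '[{"grip":0.3,"translation":[0,0,-0.012],"turn":0},{"grip":0.3,"translation":[0,0,-0.024],"turn":0},{"grip":0.3,"translation":[0,0,-0.036],"turn":0},{"grip":0.3,"translation":[0,0,-0.048],"turn":0},{"grip":0.3,"translation":[0,0,-0.06],"turn":0},{"grip":0.3,"translation":[0,0,-0.07],"turn":0},{"grip":0.3,"translation":[0,0,-0.076],"turn":0},{"grip":0.3,"translation":[0,0,-0.078],"turn":0},{"grip":0.3,"translation":[0,0,-0.078],"turn":0},{"grip":0.3,"translation":[0,0,-0.078],"turn":0}]'
python3 -m crank '[{"grip":0.3,"translation":[0,0,0],"turn":0},{"grip":0.3,"translation":[0,0,0],"turn":0},{"grip":0.3,"translation":[0,0,0],"turn":0},{"grip":0.3,"translation":[0,0,0],"turn":0},{"grip":0.3,"translation":[0,0,0],"turn":0},{"grip":0.3,"translation":[0,0,0],"turn":0},{"grip":0.3,"translation":[0,0,0],"turn":0},{"grip":0.3,"translation":[0,0,0],"turn":0},{"grip":0.3,"translation":[0,0,0],"turn":0},{"grip":0.3,"translation":[0,0,0],"turn":0}]'
python3 -m crank '[{"grip":0.3,"translation":[0,0,0],"turn":0},{"grip":0.3,"translation":[0,0,0],"turn":0},{"grip":0.3,"translation":[0,0,0],"turn":0},{"grip":0.3,"translation":[0,0,0],"turn":0},{"grip":0.3,"translation":[0,0,0],"turn":0},{"grip":0.3,"translation":[0,0,0],"turn":0},{"grip":0.3,"translation":[0,0,0],"turn":0},{"grip":0.3,"translation":[0,0,0],"turn":0},{"grip":0.3,"translation":[0,0,0],"turn":0},{"grip":0.3,"translation":[0,0,0],"turn":0}]'
python3 -c "
from rig import *
import cv2
f=grab_frame('side'); cv2.imwrite('pics/s3.png',f['frame'][...,::-1])"
```

```text
t: 32.17
ee_pos: [0.5321, 0.2298, 0.1364]
tool_rot: [-3.118, -0.384, -0.0]
wrist_force: [-0.3, 0.4, -6.4]
width: 0.0569
grasp_force: 65.3
t: 33.0
ee_pos: [0.5319, 0.2297, 0.2126]
tool_rot: [3.118, 0.383, -0.001]
wrist_force: [0.7, 0.1, -6.8]
width: 0.057
grasp_force: 65.3
t: 33.83
ee_pos: [0.5322, 0.2299, 0.213]
tool_rot: [-3.118, -0.384, -0.0]
wrist_force: [-0.7, -0.1, -6.0]
width: 0.0571
grasp_force: 65.3
t: 34.67
ee_pos: [0.5322, 0.2298, 0.213]
tool_rot: [3.118, 0.384, -0.0]
wrist_force: [0.1, -0.5, -6.8]
width: 0.0568
grasp_force: 65.3
```

View pics/s3.png

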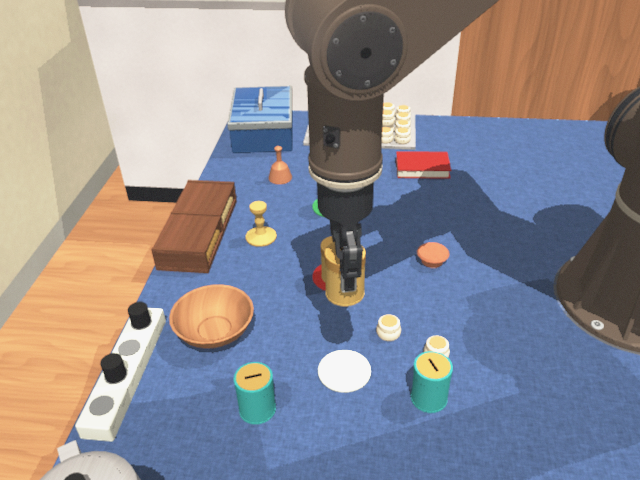

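The heavy tin is held upright at (344,275), with the white coaster empty at (344,370). Its base is at about 0.183 m.

```bash
python3 -c "
from rig import *
print(finish_job())"
```

```text
the job is handed in; nothing more can be done
None
```

The heaviest tin is the one on the white coaster (about 6.4 N, against about 2.3 N for the red and green ones); I handed in holding it upright and still with its base about 18 cm up, after hefting all three in order and setting the red and green tins back on their own coasters.

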